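Unhood a device base in the test fixture and probe its terminal

TASK

Slide the hooded device, low front first, into the mouth of the test fixture until its whole foot is under the lips, so that they hold the stuck base back while you pull the hood straight off; set the hood down upright in the tray, without dropping it. Then slide the bare base on along the channel until its terminal screw is right under the probe pin, push the probe's button down so that the pin touches the screw, and let it come up again. Leave everything else on the bench where it is.

Things in the scene. Friction and masses are not known exactly. Their poses are not given: they have to be found in the camera images.
- base: Inner part of the device, mid-grey, 0.14 to 0.28 kg. Origin: centre of its foot's underside, z up, x to its front. Foot 100 mm long (x -50 to 50), 76 wide, 8 thick, front 10 mm a 60 mm wide nose; sticks out below the hood, 6 mm at the ends, 13 at the sides. Front deck (x -8 to 38, 36 wide, top z 24) carries the screw. A spring clip each side (x -16 to 4, z 13 to 25) presses on the hood's walls.
- base_core (a point): Where to pinch the bare base: a point at x -23, y 0, z 47 mm in the base's frame, in its rear core block (x -38 to -8, 36 mm wide in y, top at z 62), which the hood hides at first.
- base_screw (a point): Centre of the top of the steel terminal screw on the base's deck (head 10 mm across, 3 mm high): at x 24, y 0, z 27 mm in the base's frame. Hidden by the hood at first.
- hood: Outer part: light-grey hood, open below, 88 mm long (x), 50 wide (y), walls 3, 0.09 kg. Rear part (x -44 to 10) 66 mm high, front part 36. Origin: centre of its underside, x to the low front. Starts on the foot, 8 mm above the base's origin, same x, y, yaw. The clips hold it with 6 to 11 N, more than the base weighs: lifted in the open the base comes along; held back, the hood comes off straight up in 60 mm.
- fixture: Aluminium fixture fixed to the bench. Origin: on the bench below the probe; x along the channel, inwards from mouth to probe. The bench is its floor. Side rails 80 mm apart (outer faces 108), x -130 to 35, 16 mm high, each with a lip reaching inwards (62 mm between lips, underside z 11, top z 16) to hold the foot down. The foot is wholly under the lips from base x -80 on; at x -54 the hood bumps the probe guide.
- mouth (a point): Centre of the channel's open mouth, on the bench, at x -160, y 0 mm in the fixture's frame. From here the side walls (16 mm high, no lips) taper from about 110 mm apart to 80 mm at x -130, where the lips begin.
- probe_tip (a point): Lower end of the brass probe pin (6 mm across), on the fixture's z axis, 32 mm above the bench when up: 5 mm above the screw's top. Its fixed guide (20 mm across, z 38 to 75) hangs from an arm (18 mm wide, z 56 to 74) on a post at fixture x 50 to 76, 78 mm high. The hood cannot pass the guide; the bare base's deck passes under it.
- probe_top (a point): Centre of the top of the probe's black button (24 mm across), 90 mm above the bench when up. Pushed straight down it carries the pin down, 9 mm at most; the spring takes about 1.2 N at the top, 2 N where the pin meets the screw, and brings it back up when released.
- tray: Shallow grey plastic tray fixed to the bench, 170 x 130 mm (x, y) outside, walls 4 mm thick and 20 mm high. Origin: centre of its underside; inner floor 4 mm above it.
- breaker: Bystander: stepped light-grey module with a black toggle, 70 x 36 x 62 mm; not to be disturbed. Origin at its underside.
- breaker_wide: Bystander: the same kind, 70 x 72 x 62 mm; not to be disturbed. Origin at its underside.
- junction_box: Bystander: round grey box, 68 mm across, 34 mm high, with a side spout; not to be disturbed. Origin at its underside.
- terminals: Bystander: strip of grey terminal blocks, 60 x 22 x 38 mm; not to be disturbed. Origin at its underside.
- screwdriver: Bystander: screwdriver lying on the bench; not to be disturbed. Origin at its underside.
- carton: Bystander: small open cardboard box, 90 x 70 x 50 mm; not to be disturbed. Origin at its underside.
Mind the look-alikes: they are no part of the job. What is shaped like the base but pink or turquoise is not meant.

How it is judged:
On the way, in this order (a step that is already met when the one before it is completed fails the run):
1. the device, hood still on, stands in the channel with its foot under the lips (y of base in the frame of fixture between -0.004 and 0.004 m and angle between the x axis of base and the x axis of fixture, either way round below 0.06 rad and height (world z) of base below 0.006 m and angle between base's own z axis and vertical below 0.06 rad and x of base in the frame of fixture below 0 m and x of base_screw in the frame of fixture above -0.068 m and z of hood in the frame of base below 0.016 m), for 0.2 s.
2. the hood is lifted clear of the base, which stays down under the lips (y of base in the frame of fixture between -0.004 and 0.004 m and angle between the x axis of base and the x axis of fixture, either way round below 0.06 rad and height (world z) of base below 0.006 m and angle between base's own z axis and vertical below 0.06 rad and x of base in the frame of fixture below 0 m and x of base_screw in the frame of fixture above -0.071 m and z of hood in the frame of base above 0.07 m), for 0.1 s.
3. the hood stands upright in the tray, let go (x of hood in the frame of tray between -0.05 and 0.05 m and y of hood in the frame of tray between -0.045 and 0.045 m and z of hood in the frame of tray below 0.008 m and angle between hood's own z axis and vertical below 0.08 rad and contact force between the fingers and hood below 0.1 N), for 0.2 s.
4. the bare base is slid on until its screw is under the pin (y of base in the frame of fixture between -0.004 and 0.004 m and angle between the x axis of base and the x axis of fixture, either way round below 0.06 rad and height (world z) of base below 0.006 m and angle between base's own z axis and vertical below 0.06 rad and x of base in the frame of fixture below 0 m and horizontal distance between probe_tip and base_screw below 0.005 m), for 0.2 s.
5. the probe is pushed down until its pin touches the screw (all of step 4 and z of probe_tip in the frame of base_screw below 0.0015 m), for 0.05 s.
At the end, for the whole second after the job is handed in: Base flat in the channel, its screw within 5 mm (horizontally) of the pin's axis; probe up again (pin 3 mm or more above the screw); hood upright (0.08 rad) on the tray floor, centred within 50 mm (tray x) and 45 mm (tray y) of the tray's centre; all at rest (all of step 4 and z of probe_tip in the frame of base_screw above 0.003 m and x of hood in the frame of tray between -0.05 and 0.05 m and y of hood in the frame of tray between -0.045 and 0.045 m and z of hood in the frame of tray below 0.008 m and angle between hood's own z axis and vertical below 0.08 rad and linear speed of each of hood, base below 0.02 m/s); the robot touches nothing.
It fails at once if the hood is dropped (falls freely faster than 0.6 m/s) (linear speed of hood above 0.6 m/s and contact force between the fingers and hood below 0.1 N).
It fails at once if a bystander is shifted by more than 30 mm (distance of any of breaker, breaker_wide, junction_box, terminals, screwdriver, carton from where it was at the start of the episode above 0.03 m).
It also fails if it takes over 72 s, if anything falls off the work surface, if the arm or the gripper's body presses on something with over 40 N, if the wrist force passes 120 N, or if a joint passes its speed limit or range.

ROBOT

A 6-joint arm with a two-finger parallel gripper is mounted at the origin on the work surface. World frame = base frame: x ahead of the robot, y to its left, z up, the work surface at z = 0. Lengths are in m, angles in rad, forces in N, time in s.
With the tool pointing down it reaches from about 0.275 to 0.825 m from the base axis. Payload 5.2 kg.
Tool frame: the origin (TCP) lies midway between the tips of the shut fingers; the grasp point (between the pads) lies 19 mm behind it; z points along the fingers, y is the direction in which the jaws open and shut (so a half turn about z gives the same grasp; the last joint's range is limited). The gripper opens to 93 mm and grips with 3 to 60 N. Pads are 15 mm wide; open, the fingers measure 128 mm over their backs; the gripper's body (75 mm by 188 mm) begins 65 mm behind the grasp point.
Start: joints at [-1.34, 0.259, 1.535, -0, 1.348, -0.203], TCP at [0.231, -0.499, 0.219] pointing down, gripper open.
Joint ranges: [-3.14, 3.14], [-0.91, 2.08], [0.19, 2.58], [-1.22, 4.36], [0.22, 2.71], [-3.12, 3.12]. Speed limits (rad/s): [2.57, 2.57, 3.14, 3.14, 3.14, 3.14].

INTERFACE

Orientations are given as a unit quaternion [w, x, y, z].
In Python, from workcell import manip gives the robot as it stands.
- The arm moves only by the tool drive_tool, never from a script. Its argument "targets" is a list of rows, each a list of 7 numbers: the shift along the tool's x, y, z in m, then the turn, a rotation vector about the tool's x, y, z in degrees, then the opening, from 0 (shut) to 1 (fully open). A call has 1 to 12 rows; each row shifts and turns the pose as measured when the row begins, along the tool's axes as they then stand; what a row does not reach is not made up. A row lasts 1/8 s, in which the tool goes at most 62.5 mm and 10.7 degrees, less where a joint would pass 70% of its speed; a pose out of reach is approached as far as the arm can. A call is refused whole if a number of a shift passes 0.0625 or a number of a turn 10.7, either way. A call with a gripper value outside its range is refused whole. The fingers move at their own pace and stop on an object; "force" is the grip in N (left out, the last holds). Time passes only in rows, so rows that do not move let the fingers close. It gives the time, the measured TCP pose, the force and the opening at its end, in the units of the state.
- manip.sense(): the state, without advancing time (a new reading comes with each control period).
- manip.camera(name): name is "scene" or "top" or "wrist"; returns (picture, depth): 420x560x3 uint8, red, green, blue; 420x560 float32, m along the optical axis (not along the pixel's ray), 0 where there is no reading.
- manip.camera_info(name): a dict with "fx", "fy", "cx", "cy" (pixels), "D" ([k1, k2, p1, p2, k3] as OpenCV has them; the pictures are not rectified), "T" (4x4, takes a point from camera to world coordinates). Camera axes: x right, y down, z forward; pixel columns grow to the right and rows downward; lengths in m; the calibration is good to about 2 mm. A picture is of the moment at which its call begins: read the wrist's pose just before it. camera_info takes no time and is no camera call; for the wrist camera it gives the pose at the moment of the call.
- manip.job_done(): hands the job in, once; it reports no verdict.
The state is a dict: "clock": time; "joint_positions": joint angles; "joint_velocities": joint speeds; "effort": joint torques, N m; "ee_pos": TCP position; "tool_rot": TCP orientation; "wrist_force": force on the tool from outside, world axes, zero at the start; "wrist_torque": the same for the moment, N m; "finger_gap": opening from 0.0 (shut) to 1.0 (fully open).
Only numpy, scipy, OpenCV 4.12 (cv2) and the standard library are available. Lean on these libraries where they do the work, as an engineer would, in place of code of your own. Each camera call takes 0.05 s, during which the arm holds its last target.

## Working session

There is one attempt and no reset: what is moved stays moved. The work goes in short steps, Python scripts to look and compute and a tool call to move; the robot and the scene stay as the last step left them, time stands still between calls to the robot, and variables do not carry over. Pictures are saved under pics/ and viewed, and the job is handed in when it is done.

Besides the shell and the picture viewer there is one more tool, called after "Request:" in YAML: its name, and indented under it one key for each argument. drive_tool: Moves the arm, as the interface text tells. Its arguments: {"type":"object","properties":{"targets":{"type":"array","items":{"type":"array","items":{"type":"number"}}},"force":{"type":"number"}},"required":["targets"]}

```bash
ls; mkdir -p pics; python3 - <<'E'
from workcell import manip
import cv2,numpy as np
s=manip.sense();print(s)
for n in ["scene","top","wrist"]:
    info=manip.camera_info(n)
    im,d=manip.camera(n)
    cv2.imwrite(f"pics/{n}0.png",im[:,:,::-1]); np.savez(f"pics/{n}0.npz",im=im,d=d,**{k:np.array(v) for k,v in info.items()})
    print(n,info)
E
```

```text
pics
{'clock': 0.0, 'joint_positions': array([-1.33982327e+00,  2.59347498e-01,  1.53606289e+00, -1.67510211e-05,
        1.34797042e+00, -2.02820607e-01]), 'joint_velocities': array([ 2.69169780e-04,  1.98115100e-04, -7.93167144e-05,  6.35903706e-05,
        2.15025857e-04,  1.34385325e-04]), 'effort': array([ 2.35368998e-04, -4.37305641e+01, -2.84003556e+01,  7.19259703e-02,
        4.16863302e-02, -1.68303091e-04]), 'ee_pos': array([ 0.23105545, -0.49852848,  0.21782338]), 'tool_rot': array([-8.93873050e-04,  9.76569162e-01,  2.15201933e-01, -2.07507831e-05]), 'wrist_force': array([-0.00520069,  1.14831231, -0.97624592]), 'wrist_torque': array([ 0.02179314,  0.02469617, -0.07918786]), 'finger_gap': 0.9992975221083799}
scene {'fx': 413.992154883977, 'fy': 413.992154883977, 'cx': 280.076770367274, 'cy': 212.3614093241026, 'D': array([-0.05132705,  0.        ,  0.        ,  0.        ,  0.        ]), 'T': array([[-0.4595729 ,  0.63569838, -0.62022603,  1.21351071],
       [ 0.88813648,  0.32696231, -0.32296942,  0.39375569],
       [-0.00252061, -0.69927335, -0.71484993,  0.91889074]
[... 330 characters left out ...]
01],
       [-9.99976513e-01,  1.11843874e-03,  6.76188162e-03,
        -7.36029647e-03],
       [-6.81569942e-03, -5.84539269e-02, -9.98266840e-01,
         1.97899041e+00],
       [ 0.00000000e+00,  0.00000000e+00,  0.00000000e+00,
         1.00000000e+00]])}
wrist {'fx': 322.9768233768624, 'fy': 322.9768233768624, 'cx': 282.35538493054213, 'cy': 208.57928845110138, 'D': array([-0.06543611,  0.        ,  0.        ,  0.        ,  0.        ]), 'T': array([[ 0.42072152, -0.87625532, -0.23488298,  0.29493877],
       [-0.90718552, -0.40717217, -0.10594933, -0.4689794 ],
       [-0.00279915,  0.2576576 , -0.96623223,  0.38379376],
       [ 0.        ,  0.        ,  0.        ,  1.        ]])}
```

View pics/top0.png

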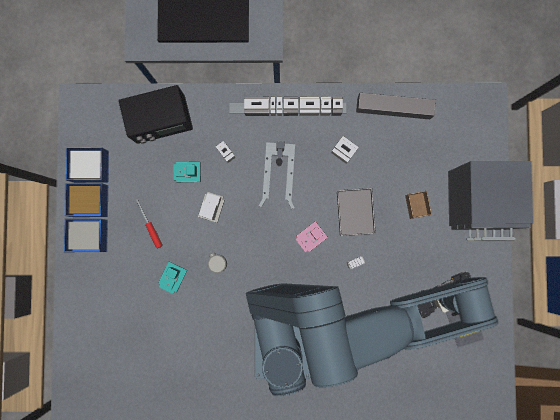

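View pics/scene0.png

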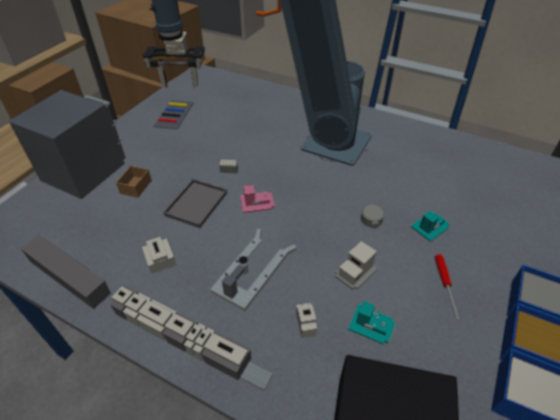

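View pics/wrist0.png

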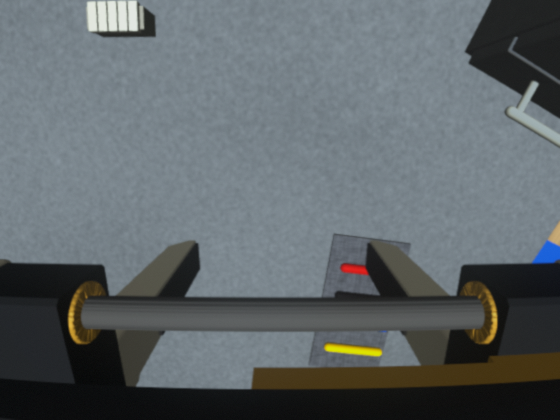

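```bash
cat > h.py <<'E'
import numpy as np,cv2,time
def load(n):
    z=np.load(f"pics/{n}.npz"); return z
def world(z):
    im,d=z['im'],z['d']; K=np.array([[z['fx'],0,z['cx']],[0,z['fy'],z['cy']],[0,0,1]],float)
    h,w=d.shape; u,v=np.meshgrid(np.arange(w),np.arange(h))
    p=cv2.undistortPoints(np.stack([u,v],-1).reshape(-1,1,2).astype(np.float64),K,z['D']).reshape(h,w,2)
    P=np.dstack([p[...,0]*d,p[...,1]*d,d]); T=z['T']
    W=P@T[:3,:3].T+T[:3,3]; W[d==0]=np.nan
    return W
def snap(name,out):
    from workcell import manip
    s=manip.sense();info=manip.camera_info(name); im,d=manip.camera(name)
    cv2.imwrite(f"pics/{out}.png",im[:,:,::-1])
    np.savez(f"pics/{out}.npz",im=im,d=d,**{k:np.array(v) for k,v in info.items()})
    return s,load(out)
def ray(z,u,v,h):
    """world point on pixel ray at height h"""
    K=np.array([[z['fx'],0,z['cx']],[0,z['fy'],z['cy']],[0,0,1]],float)
    p=cv2.undistortPoints(np.array([[[u,v]]],float),K,z['D'])[0,0]
    r=z['T'][:3,:3]@np.array([p[0],p[1],1]); o=z['T'][:3,3]
    return o+r*(h-o[2])/r[2]
def project(z,P):
    T=np.linalg.inv(z['T']);K=np.array([[z['fx'],0,z['cx']],[0,z['fy'],z['cy']],[0,0,1]],float)
    rv=cv2.Rodrigues(T[:3,:3])[0]
    return cv2.projectPoints(np.array(P,float),rv,T[:3,3],K,z['D'])[0][:,0]
E
python3 - <<'E'
from h import *
z=load('top0');W=world(z)
for (u,v,n) in [(280,250,'bench'),(210,207,'dev'),(206,213,'dev'),(214,200,'dev'),(280,155,'btn'),(355,212,'tray'),(225,150,'br'),(345,148,'brw'),(217,263,'jb'),(356,263,'term'),(417,205,'carton')]:
    print(n,u,v,W[v,u].round(4))
c=z['im'][130:240,180:390]
cv2.imwrite('pics/t0c.png',cv2.resize(c,None,fx=3.8,fy=3.8,interpolation=cv2.INTER_CUBIC)[:,:,::-1])
E
```

```text
bench 280 250 [3.643e-01 7.900e-03 1.000e-04]
dev 210 207 [0.5194 0.2589 0.0782]
dev 206 213 [0.4982 0.2741 0.0718]
dev 214 200 [0.5479 0.2497 0.0406]
btn 280 155 [0.7072 0.007  0.0801]
tray 355 212 [ 0.5056 -0.2721  0.0021]
br 225 150 [0.7282 0.2074 0.0662]
brw 345 148 [ 0.7364 -0.2303  0.0572]
jb 217 263 [0.317  0.2391 0.0251]
term 356 263 [ 0.3173 -0.2685  0.0438]
carton 417 205 [ 0.5326 -0.507  -0.0128]
```

View pics/t0c.png

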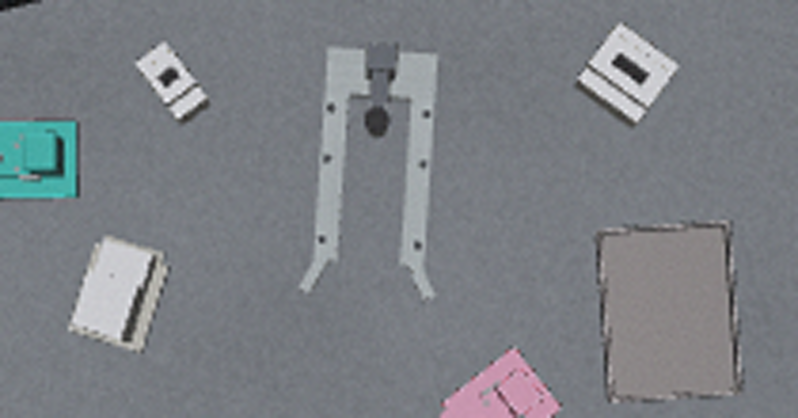

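```bash
cat >> h.py <<'E'
from scipy.spatial.transform import Rotation as Rn
def plan(tgt,yaw,n,s=None):
    """tgt TCP world; yaw of tool x in world (deg), tool down; print constant row"""
    from workcell import manip
    s=s or manip.sense(); q=s['tool_rot']; R0=Rn.from_quat([q[1],q[2],q[3],q[0]])
    R1=Rn.from_euler('z',yaw,degrees=True)*Rn.from_euler('x',180,degrees=True)
    rel=(R0.inv()*R1).as_rotvec(degrees=True); rr=Rn.from_rotvec(rel/n,degrees=True).as_matrix()
    d=R0.inv().apply(np.array(tgt)-s['ee_pos']); S=np.zeros((3,3));M=np.eye(3)
    for k in range(n): S+=M; M=M@rr
    t=np.linalg.solve(S,d)
    x=R0.apply([1,0,0])
    print('tcp',s['ee_pos'].round(4),'yaw',round(np.degrees(np.arctan2(x[1],x[0])),2),'z',R0.apply([0,0,1]).round(4),'F',s['wrist_force'].round(2),'gap',round(s['finger_gap'],3),'clk',s['clock'])
    print('d_tool',d.round(4),'rel',rel.round(2),f'row x{n}',t.round(4),(rel/n).round(2))
E
python3 -c "
from h import *
plan([.47,.12,.30],0,13)"
```

```text
tcp [ 0.2311 -0.4986  0.218 ] yaw 24.86 z [-4.0e-04  1.4e-03 -1.0e+00] F [-0.39  0.3   1.32] gap 1.0 clk 0.15
d_tool [ 0.4769 -0.461  -0.0812] rel [-0.08  0.   24.86] row x13 [ 0.0291 -0.0424 -0.0063] [-0.01  0.    1.91]
```

Request:
drive_tool:
  targets:
    - [0.029,-0.0425,-0.0063,0,0,1.9,1]
    - [0.029,-0.0425,-0.0063,0,0,1.9,1]
    - [0.029,-0.0425,-0.0063,0,0,1.9,1]
    - [0.029,-0.0425,-0.0063,0,0,1.9,1]
    - [0.029,-0.0425,-0.0063,0,0,1.9,1]
    - [0.029,-0.0425,-0.0063,0,0,1.9,1]
    - [0.029,-0.0425,-0.0063,0,0,1.9,1]
    - [0.029,-0.0425,-0.0063,0,0,1.9,1]
    - [0.029,-0.0425,-0.0063,0,0,1.9,1]
    - [0.029,-0.0425,-0.0063,0,0,1.9,1]
    - [0.029,-0.0425,-0.0063,0,0,1.9,1]
    - [0.029,-0.0425,-0.0063,0,0,1.9,1]

```text
clock: 1.65
ee_pos: [0.4472, 0.092, 0.2956]
tool_rot: [-0.002, 1.0, 0.007, 0.001]
wrist_force: [1.2, -0.7, 0.3]
finger_gap: 0.998
```

Request:
drive_tool:
  targets:
    - [0,0,0,0,0,0,1]
    - [0,0,0,0,0,0,1]

```text
clock: 1.9
ee_pos: [0.4476, 0.0946, 0.295]
tool_rot: [-0.002, 1.0, 0.01, 0.0]
wrist_force: [-0.0, -0.4, 0.0]
finger_gap: 0.999
```

```bash
python3 -c "
from h import *
s,z=snap('wrist','w1')
plan([.47,.12,.30],0,1)"
```

```text
tcp [0.4476 0.0944 0.295 ] yaw 1.12 z [ 7.0e-04  4.6e-03 -1.0e+00] F [-0.14  0.29 -0.82] gap 0.996 clk 1.95
d_tool [ 0.0229 -0.0252 -0.0048] rel [-0.26 -0.04  1.12] row x1 [ 0.0229 -0.0252 -0.0048] [-0.26 -0.04  1.12]
```

View pics/w1.png

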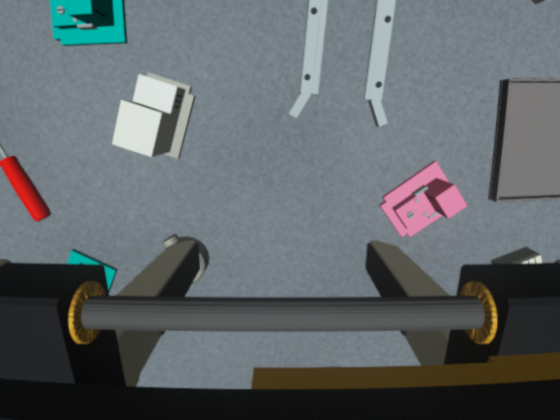

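Request:
drive_tool:
  targets:
    - [0.055,-0.008,0.0,0,0,0.5,1]
    - [0.055,-0.008,0.0,0,0,0.6,1]
    - [0,0,0,0,0,0,1]
    - [0,0,0,0,0,0,1]

```text
clock: 2.45
ee_pos: [0.5568, 0.106, 0.2941]
tool_rot: [-0.002, 1.0, -0.004, -0.002]
wrist_force: [-0.2, 0.3, 0.2]
finger_gap: 1.0
```

```bash
python3 -c "
from h import *
s,z=snap('wrist','w2')
plan([.47,.12,.30],0,1)"
```

```text
tcp [0.5567 0.106  0.2941] yaw -0.46 z [-0.0029  0.003  -1.    ] F [-0.15  0.07  0.16] gap 1.005 clk 2.5
d_tool [-0.0868 -0.0133 -0.0056] rel [-0.17  0.17 -0.46] row x1 [-0.0868 -0.0133 -0.0056] [-0.17  0.17 -0.46]
```

View pics/w2.png

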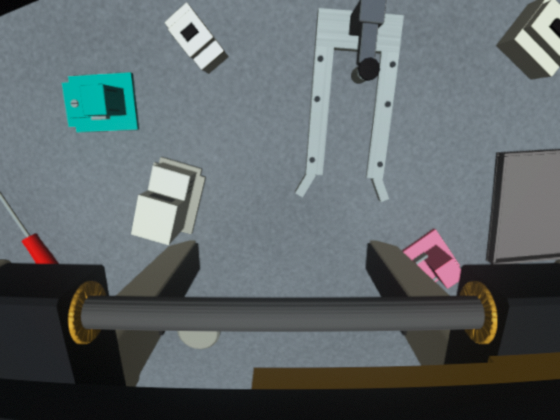

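```bash
cat > fit.py <<'E'
from h import *
def rect(m,W,lab):
    P=W[m][:,:2].astype(np.float32)
    r=cv2.minAreaRect(P); print(lab,len(P),'c',np.round(r[0],4),'size',np.round(r[1],4),'ang',round(r[2],2),'zmed',np.nanmedian(W[m][:,2]).round(4))
    return r
for n in ['w2','w1']:
    z=load(n);W=world(z);Z=W[...,2]; H,Wd=Z.shape
    u,v=np.meshgrid(np.arange(Wd),np.arange(H))
    print(n,'bench',np.nanmedian(Z[60:240,210:290]).round(4))
    dv=(W[...,0]>.43)&(W[...,0]<.62)&(W[...,1]>.17)&(W[...,1]<.34)&(v<245)
    er=lambda m:cv2.morphologyEx(m.astype(np.uint8),cv2.MORPH_OPEN,np.ones((3,3)))>0
    rect(er(dv&(abs(Z-.074)<.006)),W,'hood rear top')
    rect(er(dv&(abs(Z-.044)<.006)),W,'hood front top')
    rect(er(dv&(abs(Z-.008)<.004)),W,'foot')
    rect(er(dv&(Z>.035)),W,'hood all')
    fx=(abs(W[...,1])<.1)&(W[...,0]>.5)&(W[...,0]<.8)
    rect(er(fx&(abs(Z-.016)<.005)),W,'rails')
    for sgn in (1,-1):
        m=er(fx&(abs(Z-.016)<.005)&(W[...,1]*sgn>sgn*.008)&(W[...,0]>.57)&(W[...,0]<.68))
        if m.sum()>20: rect(m,W,'rail%+d'%sgn)
    rect(er(fx&(Z>.083)),W,'button')
    t=(W[...,0]>.38)&(W[...,0]<.66)&(W[...,1]<-.15)&(abs(Z-.02)<.006)&(v<260)
    if t.sum()>20: rect(t,W,'traywall')
E
python3 fit.py
```

```text
w2 bench -0.0001
hood rear top 1707 c [0.509  0.2705] size [0.0511 0.0559] ang 72.78 zmed 0.074
hood front top 1045 c [0.5505 0.2585] size [0.0506 0.0377] ang 72.74 zmed 0.0439
foot 830 c [0.5293 0.2412] size [0.1173 0.055 ] ang 14.32 zmed 0.008
hood all 3175 c [0.5254 0.2654] size [0.0517 0.0898] ang 73.4 zmed 0.0725
rails 7104 c [0.6433 0.0154] size [0.1302 0.2415] ang 86.04 zmed 0.0157
rail+1 1447 c [0.625  0.0586] size [0.0234 0.1106] ang 85.9 zmed 0.0157
rail-1 1498 c [ 0.6248 -0.026 ] size [0.0248 0.1105] ang 86.33 zmed 0.0156
button 33681 c [0.6222 0.0359] size [0.0602 0.1492] ang 52.99 zmed 0.401
traywall 776 c [ 0.506  -0.2632] size [0.1696 0.1151] ang 3.64 zmed 0.0185
w1 bench -0.0002
hood rear top 1972 c [0.5092 0.2703] size [0.0515 0.0545] ang 72.24 zmed 0.074
hood front top 1271 c [0.5257 0.2656] size [0.0518 0.0885] ang 71.89 zmed 0.0439
foot 978 c [0.5282 0.2428] size [0.1195 0.0557] ang 10.62 zmed 0.008
hood all 3583 c [0.5254 0.2654] size [0.0519 0.0886] ang 72.51 zmed 0.0728
rails 4012 c [0.5949 0.0237] size [0.1555 0.1307] ang 1.15 zmed 0.0157
rail+1 1498 c [0.62   0.0598] size [0.0236 0.1012] ang 85.45 zmed 0.0158
rail-1 1570 c [ 0.6218 -0.0257] size [0.0245 0.1049] ang 86.02 zmed 0.0157
button 0 c [0. 0.] size [0. 0.] ang 0.0 zmed nan
traywall 930 c [ 0.5046 -0.2578] size [0.1709 0.1052] ang 3.99 zmed 0.0187
  return np.nanmean(a, axis, out=out, keepdims=keepdims)
```

```bash
python3 - <<'E'
from h import *
z=load('w2');W=world(z);Z=W[...,2]
fx=(abs(W[...,1])<.1)&(W[...,0]>.5)&(W[...,0]<.8)
m=fx&(abs(Z-.09)<.004); P=W[m]; print('btn',len(P),np.median(P,0),P.min(0),P.max(0), cv2.minEnclosingCircle(P[:,:2].astype(np.float32)))
m=fx&(abs(Z-.078)<.003); P=W[m]; print('post',len(P),P.mean(0),cv2.minAreaRect(P[:,:2].astype(np.float32)))
# rails in fixture-oriented coords
a=np.radians(-3.9);ux=np.array([np.cos(a),np.sin(a)]);uy=np.array([-ux[1],ux[0]])
m=fx&(abs(Z-.016)<.003);P=W[m][:,:2];c=np.array([.625,.0163])
X=(P-c)@ux;Y=(P-c)@uy
for lo in np.arange(-.16,.14,.01):
    k=(X>lo)&(X<lo+.01); y=Y[k]
    if len(y): 
        l=y[y>0];r=y[y<0]; f=lambda q:(q.min().round(4),q.max().round(4)) if len(q) else None
        print(lo.round(3),f(l),f(r), len(y))
print(X.min(),X.max())
E
```

```text
btn 394 [0.68371331 0.01294193 0.0895901 ] [0.67150404 0.00152737 0.08614505] [0.69530514 0.02387859 0.09198704] ((0.6834272742271423, 0.012668431736528873), 0.01202564686536789)
post 611 [0.742863   0.00873973 0.0774572 ] ((0.7158067226409912, 0.009646814316511154), (0.028769798576831818, 0.08165062963962555), 87.92972564697266)
-0.11 (np.float64(0.0553), np.float64(0.0624)) (np.float64(-0.063), np.float64(-0.0545)) 26
-0.1 (np.float64(0.0492), np.float64(0.0656)) (np.float64(-0.0655), np.float64(-0.0491)) 137
-0.09 (np.float64(0.0443), np.float64(0.0619)) (np.float64(-0.0601), np.float64(-0.0433)) 136
-0.08 (np.float64(0.0312), np.float64(0.0571)) (np.float64(-0.0556), np.float64(-0.0303)) 153
-0.07 (np.float64(0.0315), np.float64(0.054)) (np.float64(-0.054), np.float64(-0.0302)) 243
-0.06 (np.float64(0.031), np.float64(0.0538)) (np.float64(-0.0536), np.float64(-0.03)) 242
-0.05 (np.float64(0.0307), np.float64(0.054)) (np.float64(-0.054), np.float64(-0.03)) 257
-0.04 (np.float64(0.0313), np.float64(0.0539)) (np.float64(-0.0537), np.float64(-0.03)) 255
-0.03 (np.float64(0.0309), np.
[... 881 characters left out ...]
-0.0304)) 294
0.07 (np.float64(0.0313), np.float64(0.0548)) (np.float64(-0.0531), np.float64(-0.0305)) 296
0.08 (np.float64(0.0311), np.float64(0.0546)) (np.float64(-0.0537), np.float64(-0.031)) 289
0.09 (np.float64(0.0011), np.float64(0.0547)) (np.float64(-0.0539), np.float64(-0.0234)) 465
0.1 (np.float64(0.0008), np.float64(0.0544)) (np.float64(-0.0547), np.float64(-0.0224)) 552
0.11 (np.float64(0.014), np.float64(0.0541)) (np.float64(-0.0539), np.float64(-0.0227)) 463
0.12 (np.float64(0.0141), np.float64(0.0542)) (np.float64(-0.0539), np.float64(-0.0234)) 444
0.13 (np.float64(0.0114), np.float64(0.054)) (np.float64(-0.0543), np.float64(-0.029)) 374
-0.10427412852406096 0.13911214657151572
```

```bash
python3 -c "
from h import *
plan([.5092,.2705,.13],-17.3,5)"
```

```text
tcp [0.5567 0.106  0.2941] yaw -0.46 z [-0.0029  0.003  -1.    ] F [-0.15  0.07  0.16] gap 1.005 clk 2.5
d_tool [-0.0483 -0.1636  0.1647] rel [-0.15  0.19 16.84] row x5 [-0.0135 -0.0315  0.0329] [-0.03  0.04  3.37]
```

Request:
drive_tool:
  targets:
    - [-0.0135,-0.0315,0.033,0,0,3.4,1]
    - [-0.0135,-0.0315,0.033,0,0,3.4,1]
    - [-0.0135,-0.0315,0.033,0,0,3.4,1]
    - [-0.0135,-0.0315,0.033,0,0,3.4,1]
    - [-0.0135,-0.0315,0.033,0,0,3.3,1]
    - [0,0,0,0,0,0,1]
    - [0,0,0,0,0,0,1]

```text
clock: 3.38
ee_pos: [0.5047, 0.2687, 0.1329]
tool_rot: [-0.002, 0.987, -0.158, 0.004]
wrist_force: [0.4, -0.9, -0.4]
finger_gap: 1.003
```

```bash
python3 -c "
from h import *
plan([.5092,.2705,.033],-17.3,3)"
```

```text
tcp [0.5047 0.2687 0.1329] yaw -18.19 z [ 0.0077  0.0026 -1.    ] F [ 0.42 -0.86 -0.45] gap 1.003 clk 3.375
d_tool [ 0.0031 -0.0026  0.0999] rel [-0.28 -0.37 -0.89] row x3 [ 0.0011 -0.0009  0.0333] [-0.09 -0.12 -0.3 ]
```

Request:
drive_tool:
  targets:
    - [0.001,-0.001,0.025,0,-0.3,-0.5,1]
    - [0.001,-0.001,0.025,0,0,-0.2,1]
    - [0.001,-0.001,0.025,0,0,-0.2,1]
    - [0,0,0.02,0,0,0,1]
    - [0,0,0,0,0,0,1]

```text
clock: 4.0
ee_pos: [0.5162, 0.2657, 0.046]
tool_rot: [-0.005, 0.988, -0.152, 0.009]
wrist_force: [0.4, -0.2, 0.0]
finger_gap: 1.001
```

```bash
python3 -c "
from h import *
s,z=snap('wrist','w3')
plan([.5092,.2705,.033],-17.3,1)"
```

```text
tcp [0.5172 0.266  0.047 ] yaw -17.49 z [ 0.0212  0.0078 -0.9997] F [-0.5  -0.47  0.06] gap 0.998 clk 4.05
d_tool [-0.0092 -0.0017  0.0139] rel [-0.79 -1.03 -0.19] row x1 [-0.0092 -0.0017  0.0139] [-0.79 -1.03 -0.19]
```

View pics/w3.png

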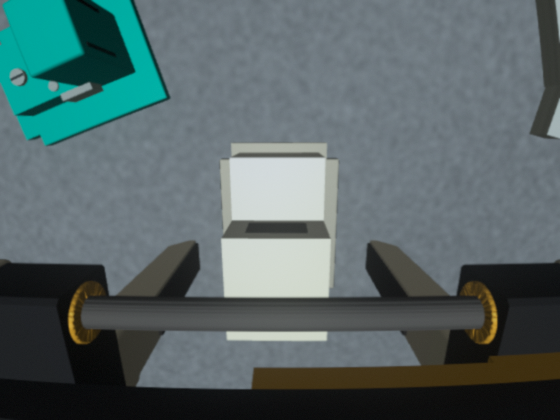

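Request:
drive_tool:
  targets:
    - [-0.005,-0.001,0.007,-0.4,-0.6,0,1]
    - [-0.003,-0.001,0.006,-0.4,-0.5,0,1]
    - [0,0,0,0,0,0,1]

```text
clock: 4.42
ee_pos: [0.5122, 0.2705, 0.0366]
tool_rot: [-0.001, 0.988, -0.152, 0.001]
wrist_force: [-0.5, 0.9, -0.6]
finger_gap: 1.0
```

```bash
python3 -c "
from h import *
plan([.5092,.2705,.033],-17.3,1)"
```

```text
tcp [0.5122 0.2705 0.0366] yaw -17.53 z [ 0.0026  0.0013 -1.    ] F [-0.47  0.92 -0.65] gap 1.0 clk 4.425
d_tool [-0.0028  0.0009  0.0036] rel [-0.12 -0.12 -0.23] row x1 [-0.0028  0.0009  0.0036] [-0.12 -0.12 -0.23]
```

Request:
drive_tool:
  targets:
    - [-0.003,0.001,0.0035,0,0,0,1]
    - [0,0,0,0,0,0,0.4]
    - [0,0,0,0,0,0,0.4]
    - [0,0,0,0,0,0,0.3]
    - [0,0,0,0,0,0,0.3]
    - [0,0,0,0,0,0,0.3]
  force: 30

```text
clock: 5.18
ee_pos: [0.5089, 0.2708, 0.0333]
tool_rot: [-0.001, 0.988, -0.152, 0.001]
wrist_force: [-0.0, -0.1, 0.3]
finger_gap: 0.538
```

```bash
python3 -c "
from h import *
plan([.5092,.2705,.041],-17.3,1)"
```

```text
tcp [0.5089 0.2708 0.0333] yaw -17.49 z [ 0.0032  0.0014 -1.    ] F [-0.03 -0.12  0.27] gap 0.538 clk 5.175
d_tool [ 0.0004  0.0002 -0.0077] rel [-0.13 -0.15 -0.19] row x1 [ 0.0004  0.0002 -0.0077] [-0.13 -0.15 -0.19]
```

```bash
python3 -c "
from h import *
from workcell import manip
s=manip.sense(); s['ee_pos']=s['ee_pos']+[0,0,.014]
plan([.447,.0286,.047],-3.9,6,s)"
```

```text
tcp [0.5089 0.2708 0.0473] yaw -17.49 z [ 0.0032  0.0014 -1.    ] F [-0.03 -0.12  0.27] gap 0.538 clk 5.175
d_tool [ 1.370e-02  2.497e-01 -2.000e-04] rel [ -0.11  -0.17 -13.59] row x6 [-0.0018  0.0417 -0.    ] [-0.02 -0.03 -2.26]
```

Request:
drive_tool:
  targets:
    - [0,0,-0.007,0,0,0,0.3]
    - [0,0,-0.007,0,0,0,0.3]
    - [-0.002,0.03,0,0,0,-2,0.3]
    - [-0.002,0.03,0,0,0,-2,0.3]
    - [-0.002,0.035,0,0,0,-2,0.3]
    - [-0.002,0.035,0,0,0,-2,0.3]
    - [-0.002,0.035,0,0,0,-2,0.3]
    - [-0.002,0.035,0,0,0,-2,0.3]
    - [-0.002,0.025,0,0,0,-1.5,0.3]
    - [0,0,0,0,0,0,0.3]

```text
clock: 6.42
ee_pos: [0.4493, 0.0476, 0.0499]
tool_rot: [-0.001, 1.0, -0.03, 0.002]
wrist_force: [0.6, 0.6, -4.4]
finger_gap: 0.536
```

```bash
python3 -c "
from h import *
plan([.447,.0286,.043],-3.9,1)
s,z=snap('wrist','w4')
s,z=snap('scene','s4')
"
```

```text
tcp [0.4493 0.0476 0.0499] yaw -3.45 z [ 0.0046  0.001  -1.    ] F [ 0.55  0.58 -4.44] gap 0.536 clk 6.425
d_tool [-0.0011  0.0191  0.0069] rel [-0.07 -0.26  0.45] row x1 [-0.0011  0.0191  0.0069] [-0.07 -0.26  0.45]
```

View pics/w4.png

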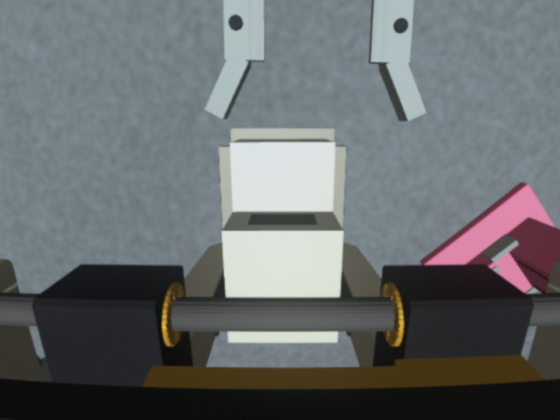

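View pics/s4.png

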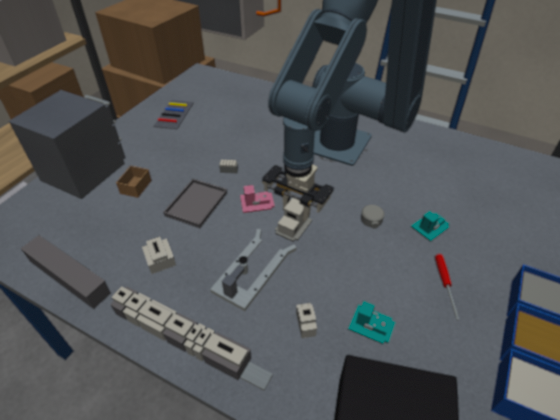

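Request:
drive_tool:
  targets:
    - [-0.0005,0.0105,0.003,0,-0.2,0.3,0.3]
    - [-0.0005,0.0085,0.003,0,0,0.2,0.3]
    - [0,0,0.002,0,0,0,0.3]
    - [0,0,0,0,0,0,0.3]

```text
clock: 7.02
ee_pos: [0.4474, 0.0307, 0.0411]
tool_rot: [-0.001, 0.999, -0.033, 0.0]
wrist_force: [-0.8, -0.2, -3.2]
finger_gap: 0.535
```

```bash
cat >> h.py <<'E'
O=np.array([.6835,.0125]);A=np.radians(-3.9);UX=np.array([np.cos(A),np.sin(A)]);UY=np.array([-UX[1],UX[0]])
def fx():
    from workcell import manip
    s=manip.sense();p=s['ee_pos'][:2]-O;q=s['tool_rot']; R0=Rn.from_quat([q[1],q[2],q[3],q[0]]);x=R0.apply([1,0,0]);zz=R0.apply([0,0,1])
    R1=Rn.from_euler('z',-3.9,degrees=True)*Rn.from_euler('x',180,degrees=True)
    print('fix x %.1f y %.1f z %.1f mm'%(p@UX*1e3,p@UY*1e3,s['ee_pos'][2]*1e3),'rel rot to align',(R0.inv()*R1).as_rotvec(degrees=True).round(2),'F',s['wrist_force'].round(1),'gap',round(s['finger_gap'],3),'clk',s['clock'])
E
python3 -c "
from h import *
fx()
s,z=snap('wrist','w5')
W=world(z);Z=W[...,2]
p=(W[...,:2]-O);X=p@UX;Y=p@UY
u,v=np.meshgrid(np.arange(560),np.arange(420))
c=(v<240)&(abs(Y)<.08)&(X<-.1)
for lab,h in (('front',.0545),('foot',.018)):
    pass
m=c&(Z>.03)&(Z<.07)
print('hood top',np.median(Z[m]),cv2.minAreaRect(np.c_[X[m],Y[m]].astype(np.float32)*1000))
m=c&(Z>.009)&(Z<.025)&(X<-.165)
print('foot top',np.median(Z[m]),X[m].max(),Y[m].min(),Y[m].max())
"

```

```text
fix x -236.8 y 2.1 z 41.1 mm rel rot to align [-0.12 -0.04  0.11] F [-0.8 -0.2 -3.2] gap 0.535 clk 7.025
hood top 0.05170206535896643 ((-192.38186645507812, 2.061849594116211), (34.665103912353516, 50.476585388183594), 0.23886719346046448)
foot top 0.015477793432873685 -0.16928819175516838 -0.03627272264002161 0.04035724871998381
```

Request:
drive_tool:
  targets:
    - [0,0.002,0.003,0,0,0,0.3]
    - [0,0,0.003,0,0,0.1,0.3]
    - [0.015,0,0,0,0,0,0.3]
    - [0.015,0,0,0,0,0,0.3]
    - [0,0,0,0,0,0,0.3]

```text
clock: 7.7
ee_pos: [0.4807, 0.0265, 0.0351]
tool_rot: [-0.001, 0.999, -0.034, 0.001]
wrist_force: [-1.1, 0.2, -2.8]
finger_gap: 0.537
```

```bash
python3 -c "
from h import *
fx()"

```

```text
fix x -203.2 y 0.2 z 35.1 mm rel rot to align [-0.12 -0.16  0.04] F [-1.1  0.2 -2.8] gap 0.537 clk 7.7
```

Request:
drive_tool:
  targets:
    - [0.012,0,0.0005,0,0,0,0.3]
    - [0.012,0,0,0,0,0,0.3]
    - [0.012,0,0,0,0,0,0.3]
    - [0.01,0,0,0,0,0,0.3]
    - [0,0,0,0,0,0,0.3]

```text
clock: 8.32
ee_pos: [0.5302, 0.0233, 0.0344]
tool_rot: [-0.001, 0.999, -0.034, 0.001]
wrist_force: [-0.4, 0.1, -3.5]
finger_gap: 0.536
```

```bash
python3 -c "
from h import *
fx()
s,z=snap('wrist','w6')"

```

```text
fix x -153.7 y 0.3 z 34.4 mm rel rot to align [-0.12 -0.15  0.04] F [-0.4  0.1 -3.5] gap 0.536 clk 8.325
```

View pics/w6.png

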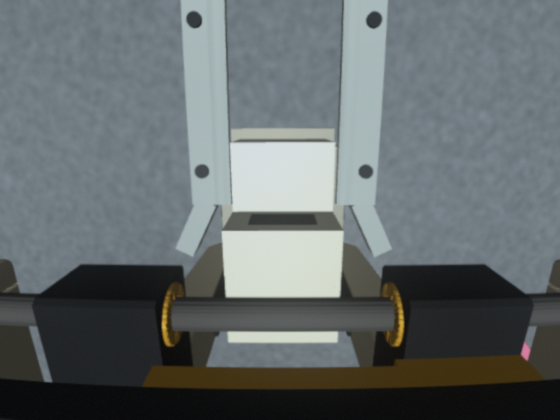

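Request:
drive_tool:
  targets:
    - [0.012,0,0,0,0,0,0.3]
    - [0.012,0,0,0,0,0,0.3]
    - [0.012,0,0,0,0,0,0.3]
    - [0.012,0,0,0,0,0,0.3]
    - [0.007,0,0,0,0,0,0.3]
    - [0,0,0,0,0,0,0.3]

```text
clock: 9.12
ee_pos: [0.5881, 0.0194, 0.0341]
tool_rot: [-0.001, 0.999, -0.034, 0.001]
wrist_force: [0.0, 0.0, -3.1]
finger_gap: 0.537
```

```bash
python3 -c "
from h import *
fx()"

```

```text
fix x -95.7 y 0.4 z 34.1 mm rel rot to align [-0.12 -0.08  0.05] F [ 0.   0.  -3.1] gap 0.537 clk 9.125
```

Request:
drive_tool:
  targets:
    - [0.006,0.0003,0,0,0,0,0.3]
    - [0,0,0.0007,0,0,0,0.3]
    - [0,0,0,0,0,0,0.3]
    - [0,0,0,0,0,0,0.3]

```text
clock: 9.62
ee_pos: [0.5937, 0.0188, 0.0334]
tool_rot: [-0.001, 0.999, -0.034, 0.0]
wrist_force: [0.2, -0.6, -2.8]
finger_gap: 0.538
```

```bash
python3 -c "
from h import *
fx()
s,z=snap('wrist','w7')"

```

```text
fix x -90.0 y 0.2 z 33.4 mm rel rot to align [-0.12 -0.05  0.05] F [ 0.2 -0.6 -2.8] gap 0.538 clk 9.625
```

View pics/w7.png

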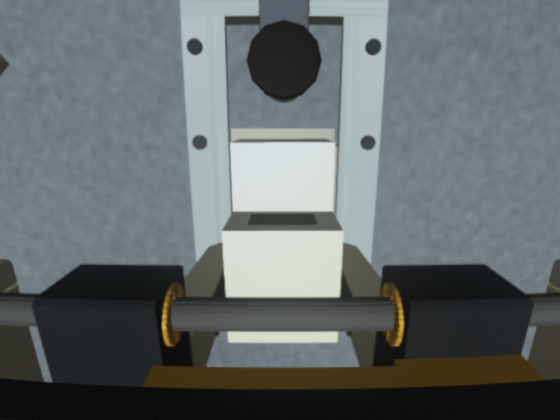

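Request:
drive_tool:
  targets:
    - [0,0,-0.006,0,0,0,0.3]
    - [0,0,-0.006,0,0,0,0.3]
    - [0,0,-0.008,0,0,0,0.3]
    - [0,0,-0.01,0,0,0,0.3]
    - [0,0,-0.01,0,0,0,0.3]
    - [0,0,0,0,0,0,0.3]

```text
clock: 10.42
ee_pos: [0.594, 0.0187, 0.0772]
tool_rot: [-0.001, 0.999, -0.034, 0.001]
wrist_force: [-0.5, -0.7, -0.9]
finger_gap: 0.539
```

```bash
python3 -c "
from h import *
fx()
s,z=snap('wrist','w8')"

```

```text
fix x -89.7 y 0.1 z 77.2 mm rel rot to align [-0.12 -0.12  0.05] F [-0.5 -0.7 -0.9] gap 0.539 clk 10.425
```

View pics/w8.png

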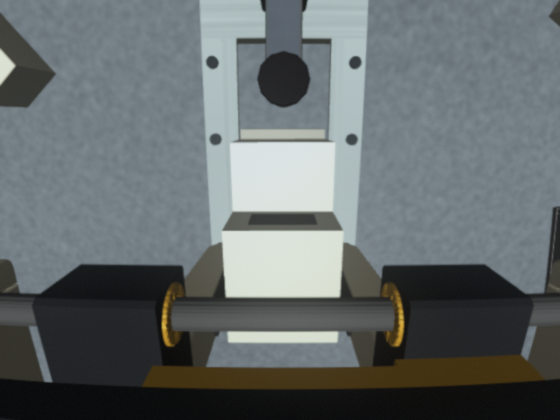

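Request:
drive_tool:
  targets:
    - [0,0,-0.015,0,0,0,0.3]
    - [0,0,-0.02,0,0,0,0.3]
    - [0,0,-0.02,0,0,0,0.3]
    - [0,0,-0.01,0,0,0,0.3]
    - [0,0,0,0,0,0,0.3]

```text
clock: 11.1
ee_pos: [0.5939, 0.0186, 0.1468]
tool_rot: [-0.001, 0.999, -0.034, 0.002]
wrist_force: [0.5, 0.4, -1.7]
finger_gap: 0.537
```

```bash
python3 -c "
from h import *
fx()
s,z=snap('wrist','w9')
plan([.4885,-.272,.12],3.8,8)"

```

```text
fix x -89.8 y -0.0 z 146.8 mm rel rot to align [-0.11 -0.19  0.05] F [ 0.5  0.4 -1.7] gap 0.537 clk 11.1
tcp [0.5936 0.0186 0.1462] yaw -3.85 z [ 0.0025  0.0019 -1.    ] F [ 0.82 -0.33 -0.71] gap 0.532 clk 11.15
d_tool [-0.0854  0.2971  0.0254] rel [-0.11 -0.14 -7.65] row x8 [-0.0128  0.0365  0.0032] [-0.01 -0.02 -0.96]
```

View pics/w9.png

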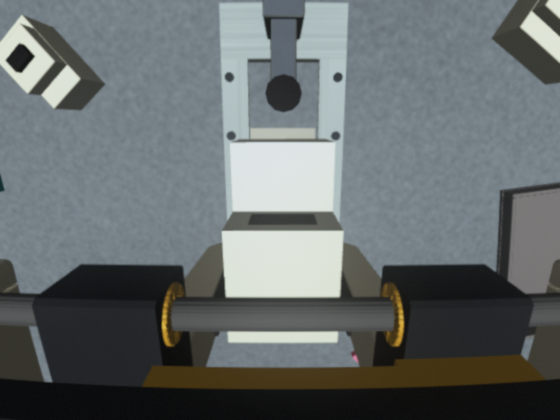

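Request:
drive_tool:
  targets:
    - [-0.013,0.0365,0.001,0,0,-1,0.3]
    - [-0.013,0.0365,0.001,0,0,-1,0.3]
    - [-0.013,0.0365,0.003,0,0,-1,0.3]
    - [-0.013,0.0365,0.005,0,0,-1,0.3]
    - [-0.013,0.0365,0.005,0,0,-1,0.3]
    - [-0.013,0.0365,0.005,0,0,-1,0.3]
    - [-0.013,0.0365,0.003,0,0,-1,0.3]
    - [-0.013,0.0365,0.002,0,0,-1,0.3]
    - [0,0,0,0,0,0,0.3]
    - [0,0,0,0,0,0,0.3]

```text
clock: 12.4
ee_pos: [0.4809, -0.2777, 0.1102]
tool_rot: [-0.005, 0.999, 0.039, -0.005]
wrist_force: [0.5, -0.1, -0.3]
finger_gap: 0.536
```

```bash
python3 -c "
from h import *
s,z=snap('wrist','w10')
plan([.4885,-.272,.05],3.8,3)"

```

```text
tcp [ 0.481  -0.2776  0.1102] yaw 4.53 z [-0.0101  0.0102 -0.9999] F [-0.44 -0.16 -1.68] gap 0.538 clk 12.45
d_tool [ 0.0085 -0.0043  0.0602] rel [-0.63  0.54  0.73] row x3 [ 0.0028 -0.0015  0.0201] [-0.21  0.18  0.24]
```

View pics/w10.png

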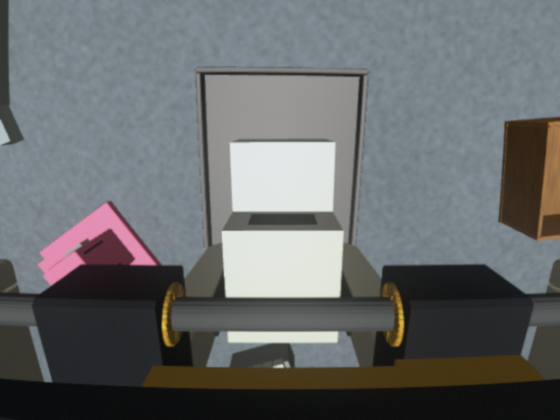

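Request:
drive_tool:
  targets:
    - [0.003,-0.0015,0.02,-0.3,0.3,0.4,0.3]
    - [0.003,-0.0015,0.02,-0.2,0.2,0.2,0.3]
    - [0.002,-0.001,0.02,-0.1,0.1,0,0.3]
    - [0,0,0,0,0,0,0.3]
    - [0,0,0,0,0,0,0.3]

```text
clock: 13.08
ee_pos: [0.4909, -0.2669, 0.0498]
tool_rot: [-0.0, 0.999, 0.038, 0.001]
wrist_force: [0.5, 0.2, -1.5]
finger_gap: 0.532
```

```bash
python3 -c "
from h import *
plan([.4885,-.272,.0295],3.8,2)
s,z=snap('wrist','w11')
W=world(z);Z=W[...,2];print('hood front top z',np.median(Z[160:200,245:320]))
"

```

```text
tcp [ 0.4909 -0.2669  0.0498] yaw 4.31 z [ 2.5e-03  6.0e-04 -1.0e+00] F [ 0.46  0.24 -1.46] gap 0.532 clk 13.075
d_tool [-0.0028  0.0049  0.0203] rel [-0.02 -0.15  0.51] row x2 [-0.0014  0.0024  0.0102] [-0.01 -0.07  0.25]
hood front top z nan
```

Request:
drive_tool:
  targets:
    - [-0.001,0.002,0.01,0,0,0.2,0.3]
    - [-0.001,0.002,0.007,0,0,0.2,0.3]
    - [0,0,0.002,0,0,0,0.3]
    - [0,0,0.001,0,0,0,0.3]
    - [0,0,0,0,0,0,0.3]

```text
clock: 13.75
ee_pos: [0.4897, -0.2722, 0.03]
tool_rot: [0.001, 0.999, 0.033, 0.002]
wrist_force: [0.3, -0.2, -0.1]
finger_gap: 0.533
```

```bash
python3 -c "
from h import *
plan([.4885,-.272,.0295],3.8,2)
"

```

```text
tcp [ 0.4897 -0.2722  0.03  ] yaw 3.84 z [ 0.0045 -0.001  -1.    ] F [ 0.29 -0.18 -0.15] gap 0.533 clk 13.75
d_tool [-0.0012 -0.0003  0.0004] rel [ 0.08 -0.25  0.03] row x2 [-0.0006 -0.0002  0.0002] [ 0.04 -0.13  0.02]
```

Force dropped to about zero: the hood is resting. One more half millimetre, then open.

Request:
drive_tool:
  targets:
    - [0,0,0.0005,0,0,0,0.3]
    - [0,0,0,0,0,0,0.3]
    - [0,0,0,0,0,0,0.6]
    - [0,0,0,0,0,0,0.8]
    - [0,0,0,0,0,0,1]
    - [0,0,0,0,0,0,1]

```text
clock: 14.5
ee_pos: [0.4903, -0.2726, 0.0302]
tool_rot: [0.001, 0.999, 0.034, 0.003]
wrist_force: [0.7, -0.3, -0.7]
finger_gap: 0.869
```

Request:
drive_tool:
  targets:
    - [0,0,-0.02,0,0,0,1]
    - [0,0,-0.04,0,0,0,1]
    - [0,0,-0.04,0,0,0,1]
    - [0,0,-0.04,0,0,0,1]
    - [0,0,0,0,0,0,1]

```text
clock: 15.12
ee_pos: [0.4891, -0.272, 0.1737]
tool_rot: [0.001, 0.999, 0.033, 0.002]
wrist_force: [-0.7, 0.3, -0.7]
finger_gap: 0.999
```

```bash
python3 -c "
from h import *
s,z=snap('wrist','w12')
W=world(z);Z=W[...,2]
v,u=np.mgrid[:420,:560]
r=(v<300)&(abs(W[...,1]+.27)<.06)&(W[...,0]>.43)&(W[...,0]<.58)
m=r&(Z>.055)&(Z<.085);print('rear',np.median(W[m],0),m.sum())
m=r&(Z>.03)&(Z<.05);print('front',np.median(W[m],0),m.sum(),Z[m].min(),Z[m].max())
plan([.5965,.0186,.15],-3.9,8)
"

```

```text
rear [ 0.49254181 -0.27229715  0.06975339] 3683
front [ 0.53440044 -0.26926489  0.0397737 ] 2130 0.03075892783468448 0.0498211391188525
tcp [ 0.488  -0.2712  0.1717] yaw 3.84 z [ 0.0015  0.0015 -1.    ] F [-0.36  0.24  0.28] gap 1.0 clk 15.175
d_tool [ 0.1276 -0.2819  0.0223] rel [-0.09 -0.09  7.74] row x8 [ 0.0139 -0.0361  0.0028] [-0.01 -0.01  0.97]
```

View pics/w12.png

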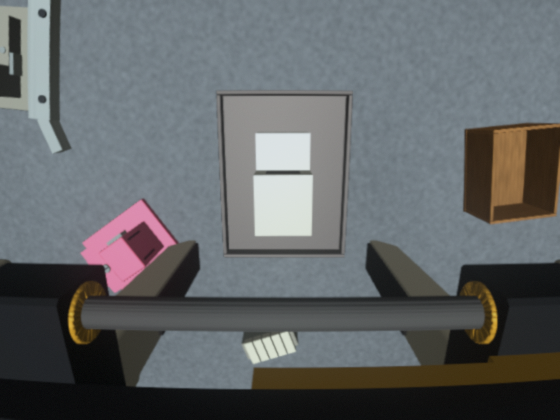

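```bash
python3 -c "
from h import *
plan([.5638,.0207,.18],-3.9,7)
"

```

```text
tcp [ 0.488  -0.2712  0.1717] yaw 3.84 z [ 0.0015  0.0015 -1.    ] F [-0.36  0.24  0.28] gap 1.0 clk 15.175
d_tool [ 0.0952 -0.2862 -0.0077] rel [-0.09 -0.09  7.74] row x7 [ 0.0112 -0.0416 -0.0011] [-0.01 -0.01  1.11]
```

Request:
drive_tool:
  targets:
    - [0.011,-0.0415,-0.001,0,0,1.1,1]
    - [0.011,-0.0415,-0.001,0,0,1.1,1]
    - [0.011,-0.0415,-0.001,0,0,1.1,1]
    - [0.011,-0.0415,-0.001,0,0,1.1,1]
    - [0.011,-0.0415,-0.001,0,0,1.1,1]
    - [0.011,-0.0415,-0.001,0,0,1.1,1]
    - [0.011,-0.0415,-0.001,0,0,1.1,1]
    - [0,0,0,0,0,0,1]
    - [0,0,0,0,0,0,1]

```text
clock: 16.3
ee_pos: [0.557, 0.0295, 0.1644]
tool_rot: [-0.004, 0.999, -0.037, -0.011]
wrist_force: [0.0, -0.8, -0.0]
finger_gap: 0.999
```

```bash
cat > bfit.py <<'E'
from h import *
import sys
fx()
s,z=snap('wrist',sys.argv[1])
W=world(z);Z=W[...,2];p=(W[...,:2]-O);X=p@UX*1e3;Y=p@UY*1e3
v,u=np.mgrid[:420,:560]
r=(v<330)&(abs(Y)<40)&(X>-140)&(X<60)
def st(l,m): 
    if m.sum()>10: print(l,m.sum(),'X',np.percentile(X[m],[1,50,99]).round(1),'Y',np.percentile(Y[m],[1,50,99]).round(1),'z',np.median(Z[m]).round(4))
st('core',r&(abs(Z-.062)<.004)&(abs(Y)<25)&(X<0))
st('deck',r&(abs(Z-.024)<.0015)&(abs(Y)<25)&(X<20))
st('screw',r&(abs(Z-.027)<.001)&(abs(Y)<12)&(X<20))
st('foot',r&(abs(Z-.008)<.003)&(abs(Y)<30)&(X<30))
st('btn',r&(abs(Z-.09)<.004)&(abs(Y)<25)&(X>-30))
E
python3 bfit.py w13
```

```text
fix x -127.4 y 8.3 z 164.4 mm rel rot to align [-0.41  1.3  -0.36] F [ 0.  -0.8 -0. ] gap 0.999 clk 16.3
core 1581 X [-110.6  -95.3   -8.9] Y [-17.4   0.1  17.6] z 0.0617
deck 1992 X [-86.  -60.7 -36.1] Y [-22.3   0.2  22.6] z 0.0239
screw 91 X [-81.3 -50.  -41.3] Y [-7.2  0.3  8.7] z 0.0269
foot 2478 X [-123.2  -52.5  -23.4] Y [-29.7   3.7  29.7] z 0.0078
btn 1012 X [-11.8  -0.5  10.6] Y [-10.7  -0.4  10.4] z 0.0897
```

View pics/w13.png

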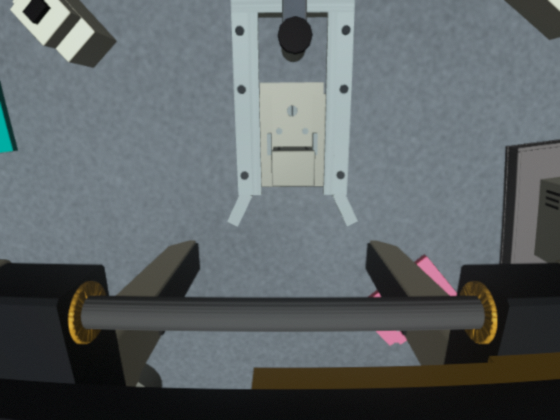

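```bash
python3 -c "
from h import *
t=O+UX*-.096;print(t)
plan([*t,.11],-3.9,3)
"

```

```text
[0.58772231 0.01902947]
tcp [0.5569 0.0294 0.1645] yaw -4.3 z [-0.0222  0.0091 -0.9997] F [ 0.12 -0.58 -0.19] gap 0.994 clk 16.35
d_tool [0.0328 0.0084 0.0537] rel [-0.43  1.31 -0.4 ] row x3 [0.0108 0.0028 0.018 ] [-0.14  0.44 -0.13]
```

Request:
drive_tool:
  targets:
    - [0.011,0.003,0.018,-0.15,0.5,-0.15,1]
    - [0.011,0.003,0.018,-0.15,0.4,-0.15,1]
    - [0.01,0.0025,0.018,-0.1,0.4,-0.1,1]
    - [0,0,0,0,0,0,1]
    - [0,0,0,0,0,0,1]

```text
clock: 16.98
ee_pos: [0.5863, 0.012, 0.108]
tool_rot: [0.0, 0.999, -0.038, -0.001]
wrist_force: [-0.1, 0.3, -0.0]
finger_gap: 1.002
```

```bash
python3 -c "
from h import *
plan([*(O+UX*-.096),.028],-3.9,4)
fx()
"

```

```text
tcp [0.5863 0.012  0.108 ] yaw -4.33 z [-1.7e-03 -6.0e-04 -1.0e+00] F [-0.15  0.3  -0.01] gap 1.002 clk 16.975
d_tool [ 0.001  -0.0072  0.08  ] rel [ 0.04  0.1  -0.43] row x4 [ 0.0003 -0.0018  0.02  ] [ 0.01  0.02 -0.11]
fix x -97.0 y -7.1 z 108.0 mm rel rot to align [ 0.04  0.1  -0.43] F [-0.1  0.3 -0. ] gap 1.002 clk 16.975
```

Request:
drive_tool:
  targets:
    - [0.001,-0.007,0.02,0,0,-0.4,1]
    - [0,0,0.02,0,0,0,1]
    - [0,0,0,0,0,0,1]

```text
clock: 17.35
ee_pos: [0.5885, 0.0177, 0.0704]
tool_rot: [0.001, 0.999, -0.035, 0.001]
wrist_force: [-0.3, -0.1, 0.7]
finger_gap: 0.999
```

```bash
python3 -c "
from h import *
plan([*(O+UX*-.096),.028],-3.9,4)
fx()
"

```

```text
tcp [0.5885 0.0177 0.0704] yaw -4.01 z [ 0.0025 -0.0014 -1.    ] F [-0.3  -0.15  0.72] gap 0.999 clk 17.35
d_tool [-0.001  -0.0013  0.0424] rel [ 0.07 -0.15 -0.11] row x4 [-0.0002 -0.0003  0.0106] [ 0.02 -0.04 -0.03]
fix x -95.1 y -1.3 z 70.4 mm rel rot to align [ 0.07 -0.15 -0.11] F [-0.3 -0.1  0.7] gap 0.999 clk 17.35
```

Request:
drive_tool:
  targets:
    - [-0.001,-0.0013,0.016,0,-0.1,0,1]
    - [0,0,0.016,0,0,0,1]
    - [0,0,0.01,0,0,0,1]
    - [0,0,0,0,0,0,0.6]
    - [0,0,0,0,0,0,0.2]
    - [0,0,0,0,0,0,0.2]
    - [0,0,0,0,0,0,0.2]
    - [0,0,0,0,0,0,0.2]
  force: 20

```text
clock: 18.35
ee_pos: [0.5896, 0.0186, 0.0289]
tool_rot: [0.001, 0.999, -0.035, 0.003]
wrist_force: [-0.0, 0.0, -0.7]
finger_gap: 0.513
```

```bash
python3 bfit.py w14
```

```text
fix x -94.1 y -0.3 z 28.9 mm rel rot to align [ 0.1  -0.32 -0.12] F [-0.   0.  -0.7] gap 0.513 clk 18.35
core 3750 X [-101.8  -90.5   -9.5] Y [-24.4   0.2  23.6] z 0.0618
deck 5720 X [-86.9 -60.6 -35.6] Y [-22.3   0.2  22.6] z 0.0239
screw 285 X [-81.8 -50.3 -44.7] Y [-10.    0.2   9.8] z 0.0268
foot 5302 X [-120.5  -41.7  -23.8] Y [-29.7  -2.6  29.8] z 0.0078
btn 4964 X [-11.1  -0.1  10.8] Y [-11.2  -0.4  10.4] z 0.0898
```

View pics/w14.png

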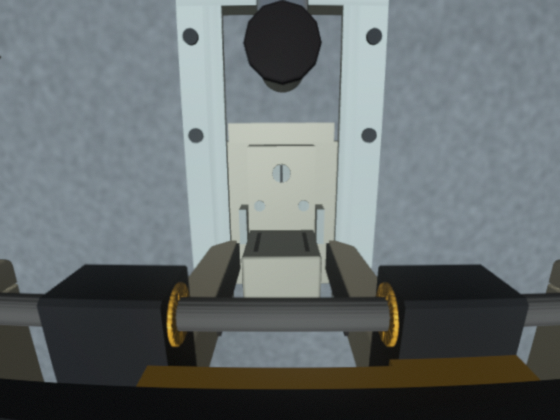

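Request:
drive_tool:
  targets:
    - [0,0,0,0,0,0,0.2]
    - [0,0,0,0,0,0,0.2]
    - [0,0,0,0,0,0,0.2]

```text
clock: 18.77
ee_pos: [0.5896, 0.0186, 0.029]
tool_rot: [0.001, 0.999, -0.035, 0.003]
wrist_force: [0.4, -0.7, -0.9]
finger_gap: 0.388
```

```bash
python3 -c "
from h import *
z=load('w14')
for (u,v,h) in [(281.5,173,.027),(282.5,43,.09)]:
  p=ray(z,u,v,h)[:2]-O; print(p@UX*1e3,p@UY*1e3)
g=cv2.cvtColor(z['im'][150:195,255:310],cv2.COLOR_RGB2BGR);cv2.imwrite('pics/scr.png',cv2.resize(g,None,fx=10,fy=10))
fx()"
```

```text
-49.343377504286224 -0.008383314521175425
-0.5249844673602148 -0.5481622008741543
fix x -94.1 y -0.3 z 29.0 mm rel rot to align [ 0.09 -0.33 -0.13] F [ 0.4 -0.7 -0.9] gap 0.388 clk 18.775
```

View pics/scr.png

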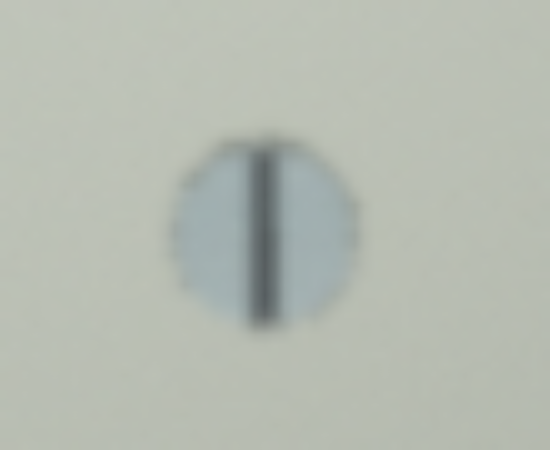

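Request:
drive_tool:
  targets:
    - [0.01,0,0,0,0,0,0.2]
    - [0.01,0,0,0,0,0,0.2]
    - [0.01,0,0,0,0,0,0.2]
    - [0.008,0,0,0,0,0,0.2]
    - [0,0,0,0,0,0,0.2]
    - [0,0,0,0,0,0,0.2]

```text
clock: 19.52
ee_pos: [0.6277, 0.016, 0.029]
tool_rot: [0.001, 0.999, -0.035, 0.001]
wrist_force: [-2.8, 0.4, 3.0]
finger_gap: 0.387
```

```bash
python3 -c "
from h import *
fx()"
```

```text
fix x -55.9 y -0.3 z 29.0 mm rel rot to align [ 0.1  -0.09 -0.1 ] F [-2.8  0.4  3. ] gap 0.387 clk 19.525
```

Request:
drive_tool:
  targets:
    - [0.006,0,0,0,0,0,0.2]
    - [0.0045,0,0,0,0,0,0.2]
    - [0,0,0,0,0,0,0.2]
    - [0,0,0,0,0,0,0.2]

```text
clock: 20.02
ee_pos: [0.6373, 0.0154, 0.0291]
tool_rot: [0.001, 0.999, -0.035, -0.0]
wrist_force: [-2.9, -0.2, 2.2]
finger_gap: 0.387
```

```bash
python3 bfit.py w15
```

```text
fix x -46.3 y -0.2 z 29.1 mm rel rot to align [ 0.09  0.02 -0.09] F [-2.9 -0.2  2.2] gap 0.387 clk 20.025
core 3812 X [-53.9 -42.  -33.4] Y [-22.8  -0.1  22.8] z 0.0619
deck 1507 X [-38.9 -24.6  12.2] Y [-23.4   8.8  22.8] z 0.0241
screw 55 X [-34.3 -33.7 -33.3] Y [-11.1   1.5  12. ] z 0.0269
foot 3833 X [-44.7   0.9  23.9] Y [-29.8  15.   29.8] z 0.0079
btn 3771 X [-10.6   0.7  11.3] Y [-11.3  -0.5  10.4] z 0.0898
```

View pics/w15.png

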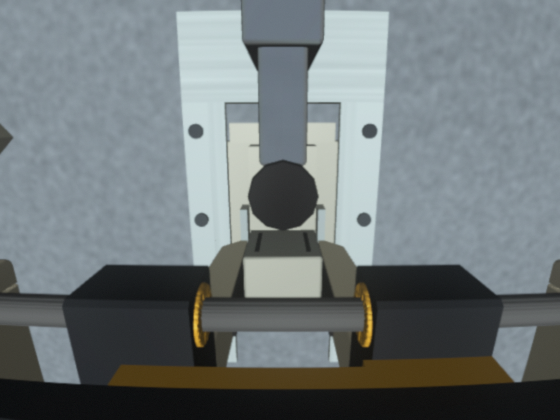

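Request:
drive_tool:
  targets:
    - [0.0015,0,0,0,0,0,0.2]
    - [0,0,0,0,0,0,0.2]
    - [0,0,0,0,0,0,0.2]

```text
clock: 20.45
ee_pos: [0.6384, 0.0154, 0.0291]
tool_rot: [0.001, 0.999, -0.035, -0.001]
wrist_force: [-2.6, 0.6, 2.4]
finger_gap: 0.389
```

```bash
python3 bfit.py w16; python3 -c "
from h import *
s,z=snap('scene','s16'); c=z['im'][220:310,200:310]
cv2.imwrite('pics/s16c.png',cv2.resize(c,None,fx=6,fy=6,interpolation=cv2.INTER_CUBIC)[:,:,::-1])"
```

```text
fix x -45.2 y -0.2 z 29.1 mm rel rot to align [ 0.09  0.06 -0.09] F [-2.6  0.6  2.4] gap 0.389 clk 20.45
core 3814 X [-52.7 -41.  -32.2] Y [-22.8  -0.1  22.7] z 0.062
deck 1397 X [-37.8  -6.4  13.3] Y [-23.4  12.1  22.9] z 0.0241
screw 34 X [-33.1 -32.7 -32.3] Y [-11.6   4.3  12. ] z 0.027
foot 3822 X [-43.6   2.4  25. ] Y [-29.8  14.7  29.8] z 0.0078
btn 3754 X [-10.6   0.7  11.4] Y [-11.3  -0.5  10.3] z 0.0898
```

View pics/s16c.png

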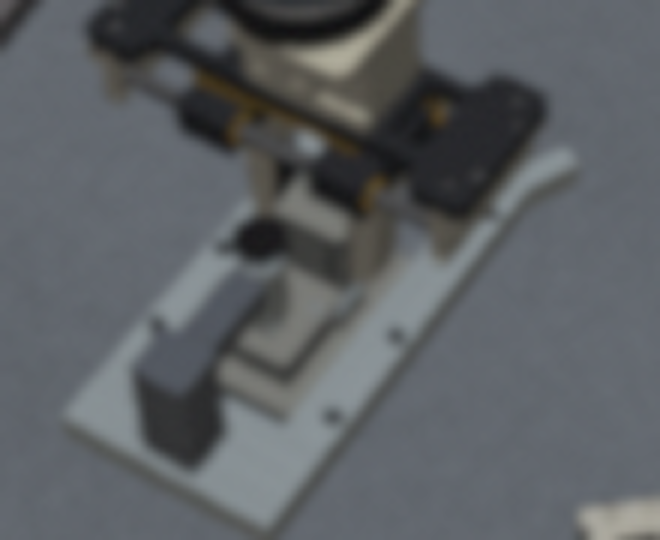

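Request:
drive_tool:
  targets:
    - [0.001,0,0,0,0,0,0.2]
    - [0,0,0,0,0,0,0.2]
    - [0,0,0,0,0,0,0.5]
    - [0,0,0,0,0,0,0.8]
    - [0,0,0,0,0,0,0.8]
    - [0,0,0,0,0,0,0.8]

```text
clock: 21.3
ee_pos: [0.6407, 0.0152, 0.029]
tool_rot: [0.001, 0.999, -0.035, 0.001]
wrist_force: [-0.2, 0.4, 0.2]
finger_gap: 0.764
```

```bash
python3 bfit.py w17
```

```text
fix x -42.9 y -0.2 z 29.0 mm rel rot to align [ 0.09 -0.07 -0.1 ] F [-0.2  0.4  0.2] gap 0.764 clk 21.3
core 3197 X [-50.6 -40.2 -31.6] Y [-17.9  -0.6  17.2] z 0.0617
deck 1435 X [-39.3  -4.5  14. ] Y [-23.5  12.2  22.9] z 0.024
foot 4560 X [-71.5  -3.2  25.7] Y [-29.8  15.2  29.8] z 0.0078
btn 3705 X [-10.6   0.8  11.3] Y [-11.3  -0.5  10.3] z 0.0898
```

Request:
drive_tool:
  targets:
    - [0,0,-0.02,0,0,0,0.8]
    - [0,0,-0.035,0,0,0,0.8]
    - [0,0,-0.035,0,0,0,0]
    - [0,0,-0.01,0,0,0,0]
    - [0.015,0,0,0,0,0,0]
    - [0.015,0,0,0,0,0,0]
    - [0.012,0,0,0,0,0,0]
    - [0,0,0,0,0,0,0]
    - [0,0,0,0,0,0,0]

```text
clock: 22.48
ee_pos: [0.6807, 0.0127, 0.1264]
tool_rot: [0.0, 0.999, -0.035, -0.003]
wrist_force: [-0.2, -0.5, 0.0]
finger_gap: 0.098
```

```bash
python3 bfit.py w18
```

```text
fix x -2.8 y 0.0 z 126.4 mm rel rot to align [ 0.05  0.39 -0.1 ] F [-0.2 -0.5  0. ] gap 0.098 clk 22.475
core 598 X [-61.  -45.9 -31.5] Y [-6.8  0.3  6.7] z 0.0618
deck 796 X [-34.9  -7.2  14. ] Y [-23.3  10.6  23. ] z 0.0239
foot 1766 X [-42.2   2.7  26.1] Y [-29.7  12.7  29.8] z 0.0078
btn 973 X [-10.8   0.7  11.5] Y [-11.3  -0.4  10.7] z 0.0898
```

View pics/w18.png

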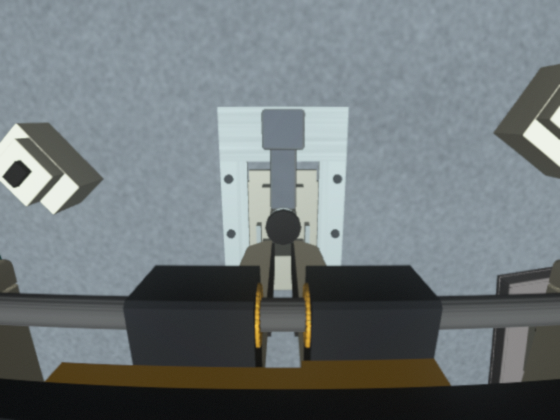

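Request:
drive_tool:
  targets:
    - [0.003,0,0.01,0,0.3,0,0]
    - [0,0,0.01,0,0,0,0]
    - [0,0,0.007,0,0,0,0]
    - [0,0,0,0,0,0,0]
    - [0,0,0,0,0,0,0]

```text
clock: 23.15
ee_pos: [0.6825, 0.0127, 0.0968]
tool_rot: [0.0, 0.999, -0.035, -0.002]
wrist_force: [0.3, 0.5, 0.2]
finger_gap: 0.006
```

```bash
python3 -c "
from h import *
fx()"
```

```text
fix x -1.0 y 0.2 z 96.8 mm rel rot to align [ 0.05  0.17 -0.1 ] F [0.3 0.5 0.2] gap 0.006 clk 23.15
```

Request:
drive_tool:
  targets:
    - [0.001,0,0.006,0,0,0,0]
    - [0,0,0.003,0,0,0,0]
    - [0,0,0.0015,0,0,0,0]
    - [0,0,0,0,0,0,0]

```text
clock: 23.65
ee_pos: [0.6841, 0.0126, 0.0867]
tool_rot: [0.0, 0.999, -0.035, -0.001]
wrist_force: [0.8, 0.0, 0.9]
finger_gap: 0.004
```

```bash
python3 -c "
from h import *
fx()"
```

```text
fix x 0.6 y 0.1 z 86.7 mm rel rot to align [ 0.06  0.08 -0.09] F [0.8 0.  0.9] gap 0.004 clk 23.65
```

Request:
drive_tool:
  targets:
    - [0,0,0.001,0,0,0,0]
    - [0,0,0.001,0,0,0,0]
    - [0,0,0,0,0,0,0]

```text
clock: 24.02
ee_pos: [0.6841, 0.0126, 0.0854]
tool_rot: [0.001, 0.999, -0.035, -0.0]
wrist_force: [-0.6, 0.4, 0.8]
finger_gap: 0.004
```

```bash
python3 -c "
from h import *
fx();fx()"
```

```text
fix x 0.6 y 0.1 z 85.4 mm rel rot to align [ 0.06  0.05 -0.1 ] F [-0.6  0.4  0.8] gap 0.004 clk 24.025
fix x 0.6 y 0.1 z 85.4 mm rel rot to align [ 0.06  0.05 -0.1 ] F [-0.6  0.4  0.8] gap 0.004 clk 24.025
```

Request:
drive_tool:
  targets:
    - [0,0,0.001,0,0,0,0]
    - [0,0,0,0,0,0,0]

```text
clock: 24.28
ee_pos: [0.6841, 0.0126, 0.0854]
tool_rot: [0.001, 0.999, -0.035, -0.0]
wrist_force: [-0.9, -0.1, 1.1]
finger_gap: 0.005
```

Request:
drive_tool:
  targets:
    - [0,0,0.001,0,0,0,0]
    - [0,0,0,0,0,0,0]

```text
clock: 24.52
ee_pos: [0.6841, 0.0126, 0.0854]
tool_rot: [0.001, 0.999, -0.035, 0.0]
wrist_force: [-2.3, -0.8, 1.6]
finger_gap: 0.006
```

```bash
python3 -c "
from h import *
fx()
s,z=snap('wrist','w19');s,z=snap('scene','s19'); c=z['im'][220:310,200:310]
cv2.imwrite('pics/s19c.png',cv2.resize(c,None,fx=6,fy=6,interpolation=cv2.INTER_CUBIC)[:,:,::-1])"
```

```text
fix x 0.6 y 0.1 z 85.4 mm rel rot to align [ 0.08 -0.01 -0.09] F [-2.3 -0.8  1.6] gap 0.006 clk 24.525
```

View pics/s19c.png

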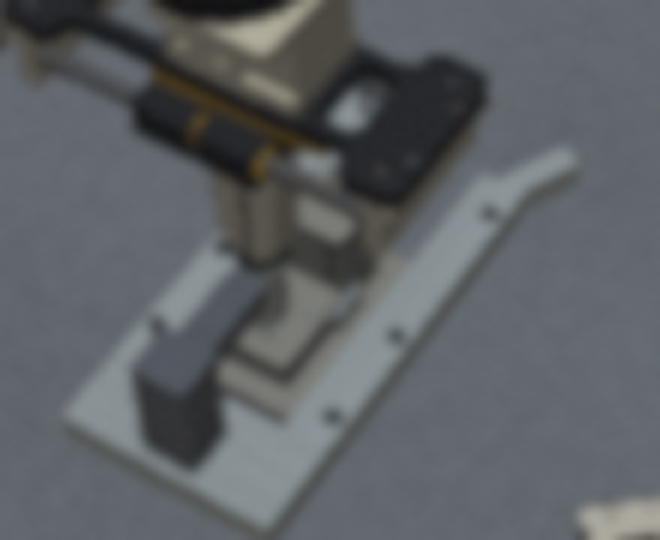

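Request:
drive_tool:
  targets:
    - [0,0,0.003,0,0,0,0]
    - [0,0,0.003,0,0,0,0]

```text
clock: 24.88
ee_pos: [0.6845, 0.0125, 0.0848]
tool_rot: [0.001, 0.999, -0.035, 0.001]
wrist_force: [-9.4, 1.4, 20.8]
finger_gap: 0.007
```

```bash
python3 -c "
from h import *
fx()"
```

```text
fix x 1.0 y 0.1 z 84.8 mm rel rot to align [ 0.11 -0.16 -0.06] F [-9.4  1.4 20.8] gap 0.007 clk 24.875
```

Request:
drive_tool:
  targets:
    - [0,0,-0.003,0,0,0,0]
    - [0,0,-0.006,0,0,0,0]
    - [0,0,-0.015,0,0,0,0]
    - [0,0,-0.03,0,0,0,0]
    - [-0.03,0,-0.03,0,0,0,0]
    - [-0.04,0,-0.02,0,0,0,0]
    - [-0.04,0,0,0,0,0,0]
    - [0,0,0,0,0,0,0]
    - [0,0,0,0,0,0,0]

```text
clock: 26.0
ee_pos: [0.5747, 0.02, 0.1943]
tool_rot: [0.001, 0.999, -0.035, 0.004]
wrist_force: [1.3, -0.5, -0.7]
finger_gap: 0.006
```

```bash
python3 bfit.py w20;  python3 -c "
from h import *
s,z=snap('top','t20');s,z=snap('scene','s20')"
```

```text
fix x -109.0 y 0.0 z 194.3 mm rel rot to align [ 0.11 -0.47 -0.1 ] F [ 1.3 -0.5 -0.7] gap 0.006 clk 26.0
core 1324 X [-61.1 -46.7 -32.6] Y [-18.   -0.8  17.3] z 0.0617
deck 1209 X [-36.7 -17.2  12.1] Y [-23.    0.1  23.1] z 0.0239
foot 2118 X [-73.5 -19.   25.5] Y [-29.8   3.4  29.8] z 0.0077
btn 725 X [-11.   -0.2  11. ] Y [-11.1   0.   10.4] z 0.0898
```

View pics/w20.png

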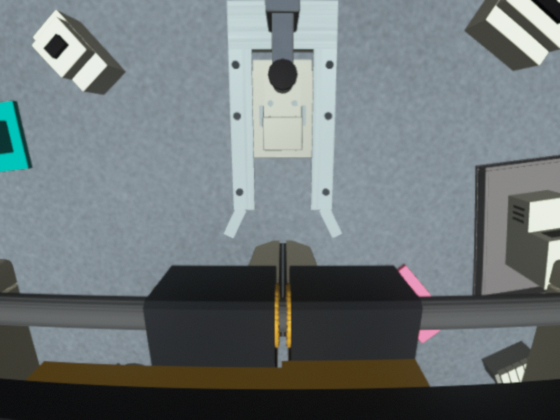

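View pics/s20.png

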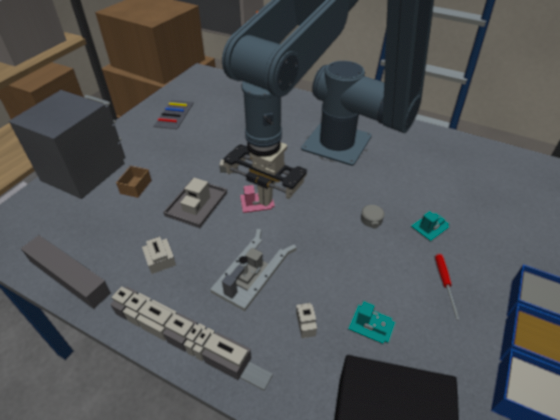

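```bash
python3 -c "
from workcell import manip
print(manip.job_done())"
```

```text
the job is handed in; nothing more can be done
None
```

The job is handed in, about 26 s into the 72 s limit. I saw nothing fail, but `job_done()` gives no verdict, so these are my own checks.

**What was done:**
- I gripped the hooded device across its rear part, carried it to the mouth and slid it under the lips to about x -72 mm.
- The hood came straight off there while the base stayed down. I set it in the tray and let it go.
- I pinched the bare base by its core and slid it another 49 mm or so.
- I then pushed the probe button with the shut fingers until it stopped at about 5.2 mm, with 21 N at the wrist, and backed off.

**Last checks:**

| Item | Measured | Should be |
|---|---|---|
| Base foot along the channel (fixture x) | -73.5 to 25.5 mm, so its centre is at -24.0 mm | -24 mm |
| Button top | 89.8 mm (up again) | 90 mm |
| Hood tops (rear, front), measured just after release | 69.8 and 39.8 mm | 70 and 40 mm, standing flat |
| Hood centre in the tray | within a few mm of the tray's centre | within 45 to 50 mm |
| Bystanders | none moved, by eye in the scene picture only | within 30 mm |

**Not certain:**
- **Screw position:** once it was under the button I could not see it. I inferred it from the foot and the distance slid, so it should be within about 1 mm of the pin.
- **Pin contact:** I judged that the pin met the screw from the hard stop and the force rise. The reading stayed near 1–2 N until that stop, so it did not clearly show the 2 N expected at contact.

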